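Reverse a row of sample vessels into the second rack

TASK

The run is to be repeated from the other end: move the four vessels from the full rack to the empty rack in reverse order, so that, as the robot sees it, the leftmost vessel of the full rack ends in the rightmost compartment of the empty rack, the next one in the compartment beside it, and so on. Keep every vessel upright all the time, set each one down on the compartment's floor rather than dropping it, and leave all four standing upright there, one to a compartment.

Things in the scene. Friction and masses are not known exactly. Their poses are not given: they have to be found in the camera images.
- short_vial: Short brown screw vial with a blue cap, 23 mm across, 73 mm tall, about 30 g, upright; origin at the centre of its underside, z up along its axis, yaw means nothing. Starts standing in its insert in the full rack, underside at z = 0.006.
- tall_vial: Taller brown screw vial with a blue cap and a label, 26 mm across, 100 mm tall, about 50 g, upright; origin at the centre of its underside, z up along its axis, yaw means nothing. Starts standing in its insert in the full rack, underside at z = 0.006.
- tube: Whitish conical tube standing on its blue cap, pointed end up, 115 mm tall; the cap is 33 mm across and 12 mm high, the body above it 28 mm across up to 96 mm, then a cone; about 20 g, upright; origin at the centre of its underside, z up along its axis, yaw means nothing. Starts standing in its insert in the full rack, underside at z = 0.006.
- jar: Small white plastic jar with a red screw cap, 38 mm across (cap 35 mm, from 66 mm up), 82 mm tall, about 120 g, upright; origin at the centre of its underside, z up along its axis, yaw means nothing. Starts standing in its insert in the full rack, underside at z = 0.006.
- full_rack: Rack with the vessels: fixed low aluminium tray, 70 (x) by 264 (y) mm, rim at z = 0.024, floor 0.006, walls 4 mm, a 6 mm lip at each end. Four compartments in a row, 62 (x) by 61 (y) mm, centres at x = 0, y = -0.0975, -0.0325, 0.0325, 0.0975 in its frame, each with an insert and a vessel. Origin under its centre, x away from the robot, y to its left (within 0.35 rad).
- empty_rack: Empty rack, a fixed tray like the full rack (same sizes and axes), left or right of it, without inserts. Bystanders round the racks: under 30 mm high between, in front and right of them; up to 105 mm beyond x = 0.65; a 213 mm flask beyond x = 0.71; tall sampler at the left beyond y = 0.4.
- short_vial_insert: Flat grey plastic block 58 x 58 mm, 14 mm high, fixed in one compartment of the full rack, with a round through-hole of 27 mm in which the short vial stands at the start. It stays in the full rack and so shows which compartment that vessel came from. Origin at the centre of its underside (z = 0.006), axes as the full rack's.
- tall_vial_insert: Flat grey plastic block 58 x 58 mm, 14 mm high, fixed in one compartment of the full rack, with a round through-hole of 30 mm in which the tall vial stands at the start. It stays in the full rack and so shows which compartment that vessel came from. Origin at the centre of its underside (z = 0.006), axes as the full rack's.
- tube_insert: Flat grey plastic block 58 x 58 mm, 14 mm high, fixed in one compartment of the full rack, with a round through-hole of 37 mm in which the tube stands at the start. It stays in the full rack and so shows which compartment that vessel came from. Origin at the centre of its underside (z = 0.006), axes as the full rack's.
- jar_insert: Flat grey plastic block 58 x 58 mm, 14 mm high, fixed in one compartment of the full rack, with a round through-hole of 42 mm in which the jar stands at the start. It stays in the full rack and so shows which compartment that vessel came from. Origin at the centre of its underside (z = 0.006), axes as the full rack's.
There are look-alikes about, which are no part of the job. What is shaped like the tall_vial but orange is not meant.

How it is judged:
By the outcome, as a careful person would: the job done as asked, in the order asked, and still so for the second after the job is handed in, with the robot touching nothing.
It also fails if it takes over 120 s, if anything falls off the work surface, if the arm or the gripper's body presses on something with over 40 N, if the wrist force passes 120 N, or if a joint passes its speed limit or range.

ROBOT

A 7-joint arm with a two-finger parallel gripper is mounted at the origin on a cart in front of the work surface, level with it; the furniture and walls round the work are solid. World frame = base frame: x ahead of the robot, y to its left, z up, the work surface at z = 0. Lengths are in mm, angles in rad, forces in N, time in s.
With the tool pointing down it reaches from about 425 to 950 mm from the base axis. Payload 16.7 kg.
Tool frame: the origin (TCP) lies midway between the tips of the shut fingers; the grasp point (between the pads) lies 19 mm behind it; z points along the fingers, y is the line along which they close (so a half turn about z gives the same grasp; the last joint's range is limited). The gripper opens to 94 mm and grips with 3 to 60 N. Pads are 16 mm wide; open, the fingers measure 119 mm over their backs; the gripper's body (75 mm by 177 mm) begins 78 mm behind the grasp point.
Start: joints at [-1.444, 0.426, 0.074, 1.606, -0.034, 1.111, -0.067], TCP at [183.819, 649.45, 205.467] pointing down, gripper open.
Joint ranges: [-2.85, 2.85], [-0.5, 2.14], [-1.23, 1.37], [0.21, 2.46], [-1.02, 4.16], [0.16, 2.05], [-2.73, 2.73]. Speed limits (rad/s): [1.89, 1.89, 2.39, 2.39, 3.01, 3.01, 3.01].

INTERFACE

Orientations are given as a rotation vector (axis times angle).
In Python, from bench import robot, optics gives the robot as it stands.
- The arm moves only by the tool arm_command, never from a script. Its argument "steps" is one flat list of numbers, 7 for each row, row after row: the gripper command: -1 is fully open, 1 is shut, values between are in proportion, then the shift along the tool's x, y, z in m, then the turn, a rotation vector about the tool's x, y, z in degrees. In form: [fingers, x, y, z, ax, ay, az, fingers, x, y, z, ax, ay, az, ...]. A call has 1 to 10 rows; each row shifts and turns the commanded pose from where the row before left it, along the tool's axes as they then stand; what a row does not reach is not made up. A row lasts 1/8 s, in which the tool goes at most 62.5 mm and 10.7 degrees, less where a joint would pass 70% of its speed; a pose out of reach is approached as far as the arm can. A call is refused whole if a number of a shift passes 0.0625 or a number of a turn 10.7, either way. A call with a gripper value outside its range is refused whole. The fingers move at their own pace and stop on an object; "newtons" is the grip in N (left out, the last holds). Time passes only in rows, so rows that do not move let the fingers close. It gives the time, the measured TCP pose, the force, the opening and the grip force at its end, in the units of the state.
- robot.get_obs(): the state, without advancing time (a new reading comes with each control period).
- optics.grab_frame(name): name is "side" or "top"; returns (picture, depth): 420x560x3 uint8, red, green, blue; 420x560 float32, mm along the optical axis (not along the pixel's ray), 0 where there is no reading.
- optics.calibration(name): a dict with "fx", "fy", "cx", "cy" (pixels), "R" (3x3) and "t" (3): a world point X has camera coordinates R X + t. Camera axes: x right, y down, z forward; pixel columns grow to the right and rows downward; lengths in mm; the calibration is good to about 2 mm. A picture is of the moment at which its call begins. calibration takes no time and is no camera call.
- robot.sign_off(): hands the job in; it is judged then, once.
The state is a dict: "t": time; "joints": joint angles; "qvel": joint speeds; "joint_efforts": joint torques, N m; "tool_pos": TCP position; "orientation": TCP orientation; "force": force on the tool from outside, world axes, zero at the start; "wrist_torque": the same for the moment, N m; "width": opening from 0.0 (shut) to 1.0 (fully open); "finger_force": force on a finger pad.
Only numpy, scipy, OpenCV 4.12 (cv2) and the standard library are available. Lean on these libraries where they do the work, as an engineer would, in place of code of your own. Each camera call takes 0.05 s, during which the arm holds its last target. There are 200 camera calls.

## Working session

There is one attempt and no reset: what is moved stays moved. The work goes in short steps, Python scripts to look and compute and a tool call to move; the robot and the scene stay as the last step left them, time stands still between calls to the robot, and variables do not carry over. Pictures are saved under pics/ and viewed, at most 14 in all, crops included, and the job is handed in when it is done.

Besides the shell and the picture viewer there is one more tool, called after "Emit:" as name(argument=value, ...), one argument or row to a line, values as JSON. arm_command: Moves the arm, as the interface text tells. Its arguments: {"type":"object","properties":{"steps":{"type":"array"},"newtons":{"type":"number"}},"required":["steps"]}

```bash
mkdir -p pics; ls
python3 - <<'E'
from bench import robot, optics
import cv2,numpy as np
o=robot.get_obs(); print(o)
for n in("top","side"):
    p,d=optics.grab_frame(n); cv2.imwrite(f"pics/{n}0.png",p[:,:,::-1]); np.savez(f"{n}0.npz",p=p,d=d); c=optics.calibration(n); print(n,c)
E
```

```text
pics
{'t': 0.0, 'joints': array([-1.4444962 ,  0.42672812,  0.0738432 ,  1.60659626, -0.03409865,
        1.11080278, -0.06708248]), 'qvel': array([ 0.00014341, -0.00022929, -0.00240438,  0.00188601, -0.00043627,
       -0.00039784,  0.00043421]), 'joint_efforts': array([-3.78812147e-04, -9.35843396e+01,  3.66695255e+00, -4.54212570e+01,
       -4.87822643e-02,  1.99476164e-02,  1.34451757e-04]), 'tool_pos': array([183.7206709 , 649.0637002 , 204.78271854]), 'orientation': array([-4.31852124e-01, -3.11168409e+00,  1.99897284e-03]), 'force': array([ 0.45229543, -0.59020208, -0.26119063]), 'wrist_torque': array([-0.06047852, -0.01254018,  0.0400145 ]), 'finger_force': 0.0, 'width': 0.999752924216049}
top {'fx': 431.045779710598, 'fy': 431.045779710598, 'cx': 275.435784841695, 'cy': 209.55133315195476, 'R': array([[-0.00453501, -0.99998751,  0.00210276],
       [-0.96865783,  0.00387066, -0.24836872],
       [ 0.24835748, -0.00316321, -0.96866328]]), 't': array([-37.89657139, 545.45586407, 900.10554827])}
side {'fx': 430.8401063887539, 'fy': 430.8401063887539, 'cx': 276.6647562930709, 'cy': 207.33640335643616, 'R': array([[ 0.99916824,  0.04001361, -0.0078577 ],
       [ 0.02013279, -0.65163497, -0.75826548],
       [-0.0354613 ,  0.75747658, -0.65189855]]), 't': array([-528.07775232,   -7.42883943, 1078.31987418])}
```

View pics/top0.png

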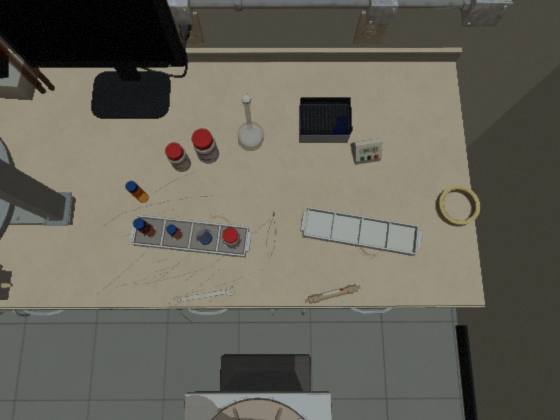

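View pics/side0.png

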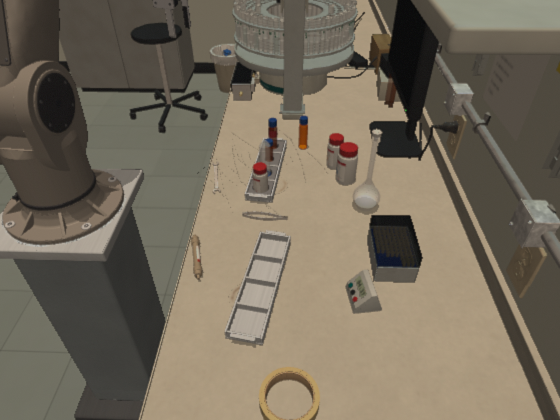

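The top view has the robot at the bottom. The full rack is at (133–250, 217–255), and from the left it holds the tall vial, short vial, tube and jar. The empty rack is at (303–420, 210–253), to the right. The side view agrees, and the orange look-alike stands behind the full rack. Next I'll measure both racks and the vessel tops.

```bash
cat > h.py <<'E'
import numpy as np,cv2
from bench import robot,optics
def ray(n,uv,z):
    c=optics.calibration(n);R=np.array(c['R']);o=-R.T@np.array(c['t'])
    uv=np.atleast_2d(uv).astype(float)
    d=np.c_[(uv[:,0]-c['cx'])/c['fx'],(uv[:,1]-c['cy'])/c['fy'],np.ones(len(uv))]@R
    return o+d*((z-o[2])/d[:,2])[:,None]
def cloud(n,d):
    c=optics.calibration(n);v,u=np.mgrid[:d.shape[0],:d.shape[1]]
    P=np.stack([(u-c['cx'])/c['fx']*d,(v-c['cy'])/c['fy']*d,d],-1)-np.array(c['t'])
    W=P@np.array(c['R']);W[d==0]=np.nan;return W
def rect(P):
    (c,s,a)=cv2.minAreaRect(P[:,:2].astype(np.float32));
    if s[0]>s[1]: s=s[::-1];a-=90
    a=(a+90)%180-90
    return np.round(c,1),np.round(s,1),np.round(a,2)
E
python3 - <<'E'
from h import *
for n,boxes in(("top",[(120,205,262,265),(292,200,430,265)]),("side",[(240,130,292,205),(222,225,298,345)])):
    z=np.load(f"{n}0.npz");p,d=z['p'],z['d'];W=cloud(n,d)
    for b in boxes:
        w=W[b[1]:b[3],b[0]:b[2]];m=(w[...,2]>14)&(w[...,2]<32)
        k=cv2.morphologyEx(m.astype(np.uint8),cv2.MORPH_OPEN,np.ones((2,2),np.uint8))
        N,l,s,_=cv2.connectedComponentsWithStats(k)
        i=1+s[1:,4].argmax();print(n,"rack",rect(w[l==i]),s[i],"table z",np.nanmedian(w[...,2]))
    # caps by colour
    hsv=cv2.cvtColor(p,cv2.COLOR_RGB2HSV)
    blue=(hsv[...,0]>100)&(hsv[...,0]<130)&(hsv[...,1]>100)&(hsv[...,2]>50)
    red=((hsv[...,0]<8)|(hsv[...,0]>172))&(hsv[...,1]>130)&(hsv[...,2]>100)
    for name,m in(("blue",blue),("red",red)):
        N,l,s,c=cv2.connectedComponentsWithStats(m.astype(np.uint8))
        for i in range(1,N):
            if s[i,4]>15:
                w=W[l==i];print(n,name,s[i],c[i].round(1),np.nanmean(w,0).round(1),np.nanmax(w[:,2]).round(1))
    b=boxes[0];w=W[b[1]:b[3],b[0]:b[2]]
    k=(w[...,2]>60).astype(np.uint8);N,l,s,c=cv2.connectedComponentsWithStats(k)
    for i in range(1,N):
        if s[i,4]>10: q=w[l==i];print(n,"tall blob",s[i],np.nanmean(q,0).round(1),np.nanmax(q[:,2]))
t=cv2.imread("pics/top0.png")[205:265,120:262];cv2.imwrite("pics/crop0.png",cv2.resize(t,None,fx=5,fy=5,interpolation=cv2.INTER_CUBIC))
E
```

```text
top rack (array([488.9, 161.3]), array([ 67.4, 282.1]), np.float64(-9.82)) [  11   11  121   42 2405] table z 0.9555914894057382
top rack (array([ 505.2, -245.7]), array([ 73.2, 286.7]), np.float64(-8.87)) [ 10   8 121  48 931] table z 0.7263093975824054
top blue [126 181  10  10  78] [130.5 185.8] [593.  279.4  98.8] 101.9
top blue [133 218  11  11  91] [138.3 223.2] [507.1 254.  104.7] 107.7
top blue [166 225  10   9  69] [170.9 228.9] [499.9 190.   77.9] 81.6
top blue [200 233  12  11  34] [207.2 239.5] [486.3 118.2  21.6] 51.1
top red [192 129  20  18 289] [201.3 137.6] [705.1 126.6 103.5] 108.6
top red [165 143  17  15 195] [173.1 150. ] [679.6 191.5  92.7] 97.3
top red [223 228  15  15 174] [229.7 234.6] [485.   59.4  86.4] 90.4
top tall blob [ 13  13  17  15 184] [505.5 251.2  93.8] 107.69301676842461
top tall blob [ 46  19  12  12 101] [499.3 189.   75. ] 81.64424758486669
top tall blob [ 72  18  16  17 199] [490.  122.7 100.8] 120.68389928937839
top tall blob [102  22  18  19 244] [483.   58.3  82.6] 90.42872766986532
side rack (array([499.4, 171.3]), array([ 64.4, 312.7]), 
[... 218 characters left out ...]
  7   5  26] [226.7  51.8] [  23.6 2576.3 -595.8] -577.2
side blue [300 116   7   8  45] [303.3 119.5] [592.7 272.1  95.2] 101.8
side blue [269 118   7   9  47] [272.2 121.7] [507.  247.6 100.9] 108.6
side blue [267 139   6   6  23] [269.7 141. ] [503.1 187.4  76.7] 80.4
side red [330 133  14   8  91] [336.3 136.8] [679.2 187.8  92.4] 94.8
side red [340 142  18  10 145] [348.4 146.7] [704.  123.2 103.3] 106.0
side red [253 162  13   9  92] [259.2 166.2] [484.5  56.8  86.3] 89.6
side red [353 297   4   5  16] [354.6 298.8] [ 688.5 -287.2   26. ] 29.9
side tall blob [28  0  9  6 52] [506.3 243.7  69.4] 79.14775224559392
side tall blob [ 12   9  21  41 478] [490.1  91.5  83.6] 118.3450444072573
```

View pics/crop0.png

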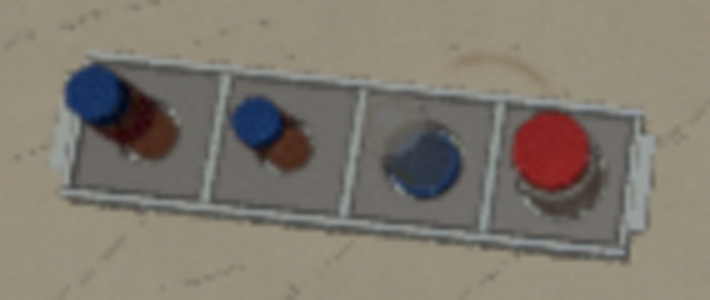

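Run:
```python
from h import *
def hullpca(P):
    h=cv2.convexHull(P[:,:2].astype(np.float32));M=cv2.moments(h)
    c=np.array([M['m10'],M['m01']])/M['m00']
    a=0.5*np.arctan2(2*M['mu11'],M['mu20']-M['mu02'])   # long axis angle
    return c.round(1),round(float((a-np.pi/2+np.pi/2)%np.pi-np.pi/2),3),M['m00']
z=np.load("top0.npz");p,d=z['p'],z['d'];W=cloud("top",d)
for nm,b in(("full",(120,205,262,265)),("empty",(292,200,430,265))):
    g=cv2.cvtColor(p,cv2.COLOR_RGB2HSV)[b[1]:b[3],b[0]:b[2]]
    m=(g[...,1]<35)
    m=cv2.morphologyEx(m.astype(np.uint8),cv2.MORPH_OPEN,np.ones((2,2)))
    N,l,s,_=cv2.connectedComponentsWithStats(m);i=1+s[1:,4].argmax()
    v,u=np.nonzero(l==i);P=ray("top",np.c_[u+b[0],v+b[1]],24)
    print(nm,s[i],hullpca(P),rect(P))
    # band edges: long-edge lines from per-column top and bottom rows of mask
    cols=np.arange(u.min()+14,u.max()-13);T=[];B=[]
    for c in cols:
        r=v[u==c]
        if len(r):T.append((c,r.min()));B.append((c,r.max()))
    for nm2,E in(("far",T),("near",B)):
        Q=ray("top",np.array(E,float)+[b[0],b[1]],24)
        vx,vy,x0,y0=cv2.fitLine(Q[:,:2].astype(np.float32),cv2.DIST_HUBER,0,.01,.01).ravel()
        print(nm2,"dx/dy",round(vx/vy,3),"x at y=mean",round(x0,1),round(y0,1))
# vessels: top points
for nm,b,zt in(("tall",(128,212,152,242),106),("short",(162,220,182,242),79),("jar",(218,222,245,250),88),("tube",(190,220,220,248),121)):
    w=W[b[1]:b[3],b[0]:b[2]].reshape(-1,3);k=w[w[:,2]>zt-(4 if nm!="tube" else 40)]
    print(nm,len(k),((k.min(0)+k.max(0))/2).round(1),k.mean(0).round(1))
# obstacles on the way in
for y0 in range(100,460,60):
    print(y0,[ (lambda s:round(float(np.nanmax(s)),0) if s.size and np.isfinite(s).any() else None)(W[(W[...,1]>y0)&(W[...,1]<y0+60)&(W[...,0]>x0)&(W[...,0]<x0+60)][:,2]) for x0 in range(300,720,60)])
```

```text
full [  10   11  123   42 2804] (array([493.5, 154.7]), -0.109, 20076.59741614008) (array([493.5, 155.6]), array([ 73.7, 280.3]), np.float64(-6.33))
far dx/dy 0.113 x at y=mean 529.3 157.0
near dx/dy 0.112 x at y=mean 457.6 152.5
empty [   9    8  122   49 3704] (array([ 503.1, -240.4]), -0.174, 20441.331893272698) (array([ 502.9, -240.7]), array([ 74.7, 280.1]), np.float64(-10.04))
far dx/dy 0.177 x at y=mean 538.0 -250.2
near dx/dy 0.179 x at y=mean 466.8 -239.1
tall 96 [507.4 253.8 105. ] [507.4 254.3 104.8]
short 72 [501.  190.   78.4] [500.6 190.   77.9]
jar 176 [485.6  60.   87.3] [485.5  59.   86.5]
tube 168 [493.2 125.1 100.9] [491.  123.2 106.5]
100 [6.0, 8.0, 103.0, 121.0, 5.0, 6.0, 109.0]
160 [8.0, 4.0, 27.0, 82.0, 5.0, 70.0, 97.0]
220 [3.0, 3.0, 25.0, 108.0, 102.0, 102.0, 5.0]
280 [3.0, 5.0, 26.0, 27.0, 102.0, 100.0, 5.0]
340 [4.0, 4.0, 5.0, 4.0, 5.0, 5.0, 5.0]
400 [3.0, 5.0, 4.0, 266.0, 278.0, 30.0, 6.0]
```

Emit:
arm_command(
  steps=[-1,-0.018,-0.036,0,0,0,0,-1,-0.018,-0.036,0,0,0,0,-1,-0.018,-0.036,0,0,0,0,-1,-0.018,-0.036,0,0,0,0,-1,-0.018,-0.036,0,0,0,0,-1,-0.018,-0.036,0,0,0,0,-1,-0.055,-0.017,0,0,0,7,-1,-0.055,-0.017,0,0,0,7],
  newtons=15,
)

```text
t: 1.1
tool_pos: [322.4, 342.8, 205.7]
orientation: [0.813, 3.035, 0.001]
force: [1.2, 1.2, 1.1]
width: 0.999
finger_force: 0.0
```

```bash
cat >> h.py <<'E'
from scipy.spatial.transform import Rotation as Ro
def to(x,y,z=None,yaw=-8):
    o=robot.get_obs();R=Ro.from_rotvec(o['orientation']).as_matrix();p=o['tool_pos']
    d=np.array([x,y,p[2] if z is None else z])-p
    a=np.degrees(np.arctan2(R[1,1],R[0,1]))
    print("t",round(o['t'],2),"pos",p.round(1),"yaw",round(a,1),"tilt",round(R[2,2],4),"w",round(o['width'],3),"ff",round(o['finger_force'],1),"F",o['force'].round(1))
    print("tool shift m",(R.T@d/1000).round(4),"turn z",round(a-yaw,1),"j",o['joints'].round(2))
E
python3 -c "
from h import *
to(484.5,58.5)"
```

```text
t 1.1 pos [322.4 342.8 205.7] yaw 60.0 tilt -1.0 w 0.999 ff 0.0 F [1.2 1.2 1.1]
tool shift m [-2.825e-01 -1.653e-01 -1.000e-04] turn z 68.0 j [-1.18  0.08  0.24  2.06 -0.02  1.    0.12]
```

Emit:
arm_command(
  steps=[-1,-0.055,-0.017,0,0,0,7,-1,-0.055,-0.017,0,0,0,7,-1,-0.055,-0.017,0,0,0,7,-1,-0.055,-0.017,0,0,0,7,-1,-0.035,-0.01,0,0,0,10,-1,0,0,0,0,0,10,-1,0,0,0,0,0,10,-1,0,0,0,0,0,10,-1,0,0,0,0,0,0],
)

```text
t: 2.22
tool_pos: [453.9, 116.5, 205.3]
orientation: [-2.366, -2.066, 0.001]
force: [-0.4, -0.3, 0.5]
width: 1.0
finger_force: 0.0
```

```bash
python3 -c "
from h import *
to(484.5,58.5)"
```

```text
t 2.23 pos [453.9 116.5 205.3] yaw -7.8 tilt -1.0 w 1.0 ff 0.0 F [-0.4 -0.3  0.5]
tool shift m [-0.0534  0.0381  0.    ] turn z 0.2 j [-0.91  0.08  0.56  2.08 -0.05  1.   -0.46]
```

Emit:
arm_command(
  steps=[-1,-0.027,0.019,0,0,0,0,-1,-0.026,0.019,0,0,0,0,-1,0,0,0.05,0,0,0,-1,0,0,0.045,0,0,0,-1,0,0,0,0,0,0],
)

```text
t: 2.85
tool_pos: [482.7, 58.1, 108.5]
orientation: [-2.363, -2.068, 0.009]
force: [-0.7, -0.6, 0.6]
width: 1.001
finger_force: 0.0
```

```bash
python3 -c "
from h import *
to(484.5,58.5,36)
p,d=optics.grab_frame('side');cv2.imwrite('pics/s1.png',cv2.resize(p[60:260,150:400,::-1],None,fx=3,fy=3))"
```

```text
t 2.85 pos [482.7  58.1 108.5] yaw -7.6 tilt -1.0 w 1.001 ff 0.0 F [-0.7 -0.6  0.6]
tool shift m [0.0008 0.0021 0.0724] turn z 0.4 j [-0.76  0.28  0.59  2.14 -0.21  0.79 -0.17]
```

View pics/s1.png

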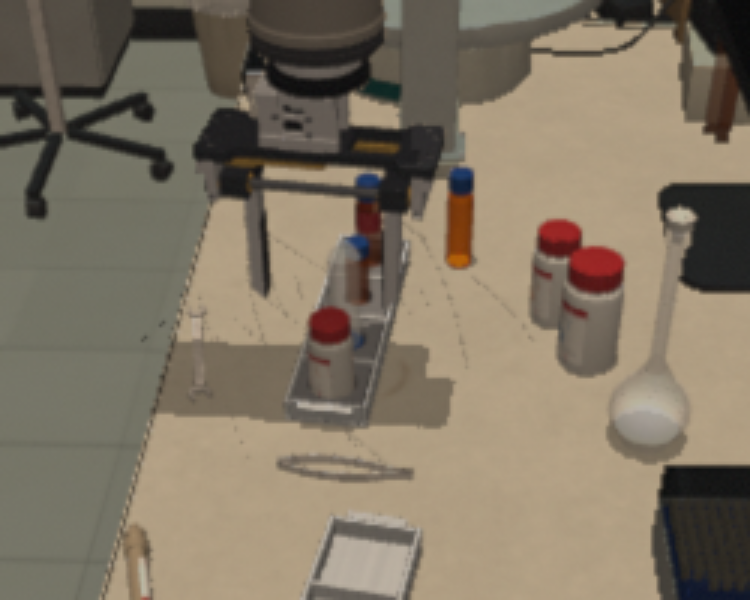

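The fingers, tips at about (260,290) and (393,305) in the crop, straddle the jar cap at (329,325) evenly. I'll descend and grip.

Emit:
arm_command(
  steps=[-1,0.001,0.002,0.024,0,0,0,-1,0,0,0.024,0,0,0,-1,0,0,0.024,0,0,0,1,0,0,0,0,0,0,1,0,0,0,0,0,0,1,0,0,0,0,0,0,1,0,0,0,0,0,0,1,0,0,0,0,0,0],
  newtons=20,
)

```text
t: 3.9
tool_pos: [486.8, 59.7, 38.8]
orientation: [2.367, 2.065, 0.001]
force: [-0.1, -0.4, -0.0]
width: 0.503
finger_force: 0.0
```

```bash
python3 -c "
from h import *
to(484.5,58.5,166)"
```

```text
t 3.9 pos [486.8  59.7  38.8] yaw -7.8 tilt -1.0 w 0.503 ff 0.0 F [-0.1 -0.4 -0. ]
tool shift m [-0.0015 -0.0021 -0.1272] turn z 0.2 j [-0.68  0.4   0.52  2.18 -0.33  0.64 -0.07]
```

Still closing.

Emit:
arm_command(
  steps=[1,0,0,0,0,0,0,1,0,0,0,0,0,0,1,0,0,0,0,0,0],
)

```text
t: 4.28
tool_pos: [486.6, 59.6, 38.5]
orientation: [-2.367, -2.065, 0.0]
force: [-0.9, 1.8, 2.2]
width: 0.389
finger_force: 20.0
```

Emit:
arm_command(
  steps=[1,0,0,-0.01,0,0,0,1,0,0,-0.02,0,0,0,1,0,0,-0.03,0,0,0,1,0,0,-0.02,0,0,0,1,0,0,0,0,0,0],
)

```text
t: 4.9
tool_pos: [487.5, 59.9, 119.9]
orientation: [2.367, 2.065, 0.004]
force: [-0.5, -0.4, -0.6]
width: 0.386
finger_force: 20.0
```

```bash
python3 -c "
from h import *
to(520.2,-144.5,39)"
```

```text
t 4.9 pos [487.5  59.9 119.9] yaw -7.8 tilt -1.0 w 0.386 ff 20.0 F [-0.5 -0.4 -0.6]
tool shift m [-0.1982  0.06    0.0807] turn z 0.2 j [-0.77  0.26  0.6   2.12 -0.21  0.81 -0.18]
```

Emit:
arm_command(
  steps=[1,-0.02,0.006,0,0,0,0,1,-0.04,0.012,0,0,0,0,1,-0.04,0.012,0,0,0,0,1,-0.04,0.012,0,0,0,0,1,-0.038,0.012,0,0,0,0,1,-0.02,0.006,0,0,0,0,1,0,0,0,0,0,0,1,0,0,0,0,0,0],
)

```text
t: 5.9
tool_pos: [518.8, -144.0, 117.9]
orientation: [-2.366, -2.065, 0.001]
force: [-0.3, -0.3, -0.8]
width: 0.391
finger_force: 20.0
```

```bash
python3 -c "
from h import *
to(520.2,-144.5,39)
p,d=optics.grab_frame('side');cv2.imwrite('pics/s2.png',cv2.resize(p[100:360,150:400,::-1],None,fx=2.3,fy=2.3))"
```

```text
t 5.9 pos [ 518.8 -144.   117.9] yaw -7.8 tilt -1.0 w 0.391 ff 20.0 F [-0.3 -0.3 -0.8]
tool shift m [-0.0004  0.0015  0.0789] turn z 0.2 j [-0.37  0.36  0.64  2.02 -0.29  0.85  0.3 ]
```

View pics/s2.png

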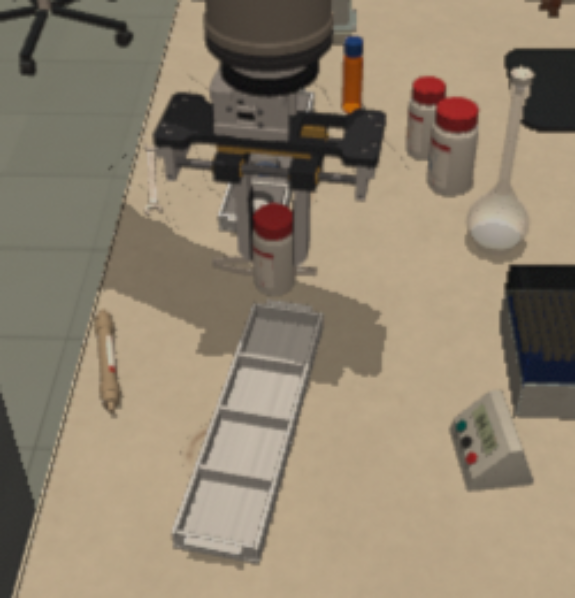

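The jar is held upright at (273,250) in the crop and will come down on the nearest compartment, around (285,332). Lowering it, slowly at the end.

Emit:
arm_command(
  steps=[1,0,0.001,0.025,0,0,0,1,0,0,0.025,0,0,0,1,0,0,0.015,0,0,0,1,0,0,0.008,0,0,0,1,0,0,0,0,0,0,1,0,0,0,0,0,0],
)

```text
t: 6.7
tool_pos: [520.6, -144.9, 46.1]
orientation: [2.367, 2.065, 0.001]
force: [-0.2, -0.0, 0.0]
width: 0.391
finger_force: 20.0
```

Emit:
arm_command(
  steps=[1,0,0,0.003,0,0,0,1,0,0,0.002,0,0,0,1,0,0,0.001,0,0,0,1,0,0,0.001,0,0,0,1,0,0,0,0,0,0],
)

```text
t: 7.32
tool_pos: [520.2, -144.9, 38.5]
orientation: [-2.368, -2.065, 0.0]
force: [0.1, 1.2, 0.6]
width: 0.388
finger_force: 20.0
```

Emit:
arm_command(
  steps=[1,0,0,0.001,0,0,0,1,0,0,0,0,0,0],
)

```text
t: 7.58
tool_pos: [520.2, -144.9, 38.2]
orientation: [-2.367, -2.064, -0.001]
force: [-6.9, 2.9, 19.9]
width: 0.39
finger_force: 20.1
```

Emit:
arm_command(
  steps=[-1,0,0,0,0,0,0,-1,0,0,0,0,0,0,-1,0,0,0,0,0,0,-1,0,0,0,0,0,0,-1,0,0,-0.03,0,0,0,-1,0,0,-0.05,0,0,0,-1,0,0,-0.06,0,0,0,-1,0,0,0,0,0,0],
)

```text
t: 8.57
tool_pos: [522.4, -145.4, 181.3]
orientation: [2.365, 2.062, 0.008]
force: [0.9, 0.8, -1.2]
width: 1.001
finger_force: 0.0
```

```bash
python3 -c "
from h import *
to(491,123,46)"
```

```text
t 8.57 pos [ 522.4 -145.4  181.3] yaw -7.8 tilt -1.0 w 1.001 ff 0.0 F [ 0.9  0.8 -1.2]
tool shift m [ 0.2615 -0.0684  0.1352] turn z 0.2 j [-0.43  0.28  0.7   1.97 -0.22  0.97  0.24]
```

Emit:
arm_command(
  steps=[-1,0.04,-0.01,0,0,0,0,-1,0.06,-0.016,0,0,0,0,-1,0.06,-0.016,0,0,0,0,-1,0.06,-0.016,0,0,0,0,-1,0.041,-0.01,0,0,0,0,-1,0,0,0,0,0,0,-1,0,0,0,0,0,0],
)

```text
t: 9.45
tool_pos: [488.1, 122.2, 177.0]
orientation: [2.368, 2.065, -0.001]
force: [0.6, -1.4, -0.5]
width: 1.002
finger_force: 0.0
```

```bash
python3 -c "
from h import *
to(491,123,46)
p,d=optics.grab_frame('side');cv2.imwrite('pics/s3.png',cv2.resize(p[60:340,180:340,::-1],None,fx=2.1,fy=2.1))"
```

```text
t 9.45 pos [488.1 122.2 177. ] yaw -7.8 tilt -1.0 w 1.002 ff 0.0 F [ 0.6 -1.4 -0.5]
tool shift m [0.0013 0.0028 0.131 ] turn z 0.2 j [-0.89  0.19  0.58  2.04 -0.13  0.94 -0.37]
```

View pics/s3.png

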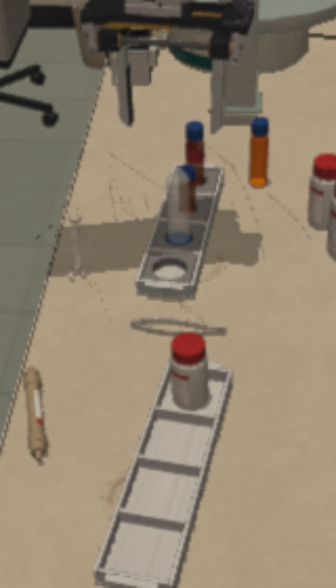

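The jar at (189,370) stands upright in the leftmost compartment, and the gripper is above the tube at (179,207). I'll take the tube now.

Emit:
arm_command(
  steps=[-1,0.001,0.002,0.04,0,0,0,-1,0,0,0.04,0,0,0,-1,0,0,0.03,0,0,0,-1,0,0,0.016,0,0,0,1,0,0,0,0,0,0,1,0,0,0,0,0,0,1,0,0,0,0,0,0,1,0,0,0,0,0,0,1,0,0,0,0,0,0,1,0,0,0,0,0,0],
  newtons=12,
)

```text
t: 10.75
tool_pos: [490.5, 123.8, 51.6]
orientation: [2.367, 2.065, 0.0]
force: [0.5, 0.0, 0.3]
width: 0.398
finger_force: 0.0
```

Emit:
arm_command(
  steps=[1,0,0,0,0,0,0,1,0,0,0,0,0,0,1,0,0,0,0,0,0,1,0,0,0,0,0,0],
)

```text
t: 11.25
tool_pos: [490.4, 123.7, 51.5]
orientation: [2.368, 2.065, -0.0]
force: [0.5, 0.7, 1.1]
width: 0.299
finger_force: 12.0
```

Emit:
arm_command(
  steps=[1,0,0,-0.01,0,0,0,1,0,0,-0.02,0,0,0,1,0,0,-0.03,0,0,0,1,0,0,-0.03,0,0,0,1,0,0,-0.02,0,0,0,1,0,0,-0.01,0,0,0,1,0,0,0,0,0,0,1,0,0,0,0,0,0],
)

```text
t: 12.25
tool_pos: [490.0, 123.6, 170.8]
orientation: [-2.367, -2.065, 0.002]
force: [-0.2, 0.5, -0.4]
width: 0.297
finger_force: 12.0
```

```bash
python3 -c "
from h import *
to(508.7,-208.4,52)"
```

```text
t 12.25 pos [490.  123.6 170.8] yaw -7.8 tilt -1.0 w 0.297 ff 12.0 F [-0.2  0.5 -0.4]
tool shift m [-0.3263  0.0637  0.119 ] turn z 0.2 j [-0.89  0.21  0.59  2.04 -0.14  0.93 -0.36]
```

Emit:
arm_command(
  steps=[1,-0.02,0.004,0,0,0,0,1,-0.04,0.008,0,0,0,0,1,-0.05,0.01,0,0,0,0,1,-0.05,0.01,0,0,0,0,1,-0.05,0.01,0,0,0,0,1,-0.05,0.01,0,0,0,0,1,-0.04,0.007,0,0,0,0,1,-0.026,0.005,0,0,0,0,1,0,0,0,0,0,0,1,0,0,0,0,0,0],
)

```text
t: 13.5
tool_pos: [509.2, -207.4, 170.8]
orientation: [-2.367, -2.065, 0.001]
force: [0.3, -0.3, -0.8]
width: 0.297
finger_force: 12.0
```

```bash
python3 -c "
from h import *
to(508.7,-208.4,52)
p,d=optics.grab_frame('side');cv2.imwrite('pics/s4.png',cv2.resize(p[100:360,150:400,::-1],None,fx=2.3,fy=2.3))"
```

```text
t 13.5 pos [ 509.2 -207.4  170.8] yaw -7.8 tilt -1.0 w 0.297 ff 12.0 F [ 0.3 -0.3 -0.8]
tool shift m [-0.0011 -0.0002  0.1188] turn z 0.2 j [-0.33  0.32  0.73  1.96 -0.26  0.96  0.39]
```

View pics/s4.png

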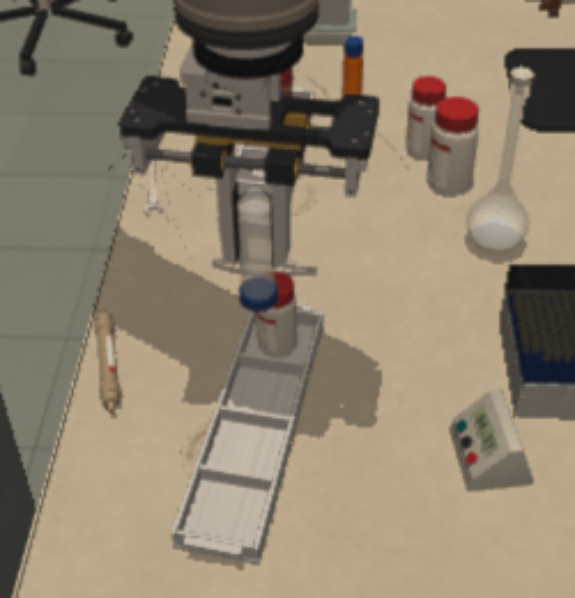

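The tube is upright in the grip, its blue cap at (258,293). The jar stands untouched behind it.

Emit:
arm_command(
  steps=[1,-0.001,0,0.02,0,0,0,1,0,0,0.035,0,0,0,1,0,0,0.03,0,0,0,1,0,0,0.018,0,0,0,1,0,0,0.01,0,0,0,1,0,0,0,0,0,0,1,0,0,0,0,0,0],
)

```text
t: 14.42
tool_pos: [509.9, -209.1, 59.3]
orientation: [2.367, 2.065, 0.001]
force: [1.0, -0.3, -0.3]
width: 0.302
finger_force: 12.0
```

Emit:
arm_command(
  steps=[1,0,0,0.002,0,0,0,1,0,0,0.001,0,0,0,1,0,0,0.001,0,0,0,1,0,0,0,0,0,0],
)

```text
t: 14.92
tool_pos: [509.4, -209.0, 54.4]
orientation: [-2.367, -2.065, 0.0]
force: [0.3, 0.4, -0.5]
width: 0.302
finger_force: 12.0
```

Emit:
arm_command(
  steps=[1,0,0,0.001,0,0,0,1,0,0,0.001,0,0,0,1,0,0,0.0005,0,0,0,1,0,0,0,0,0,0],
)

```text
t: 15.42
tool_pos: [509.4, -209.0, 51.9]
orientation: [-2.368, -2.065, 0.0]
force: [0.4, 0.6, -0.2]
width: 0.304
finger_force: 12.0
```

Emit:
arm_command(
  steps=[1,0,0,0.0005,0,0,0,1,0,0,0,0,0,0],
)

```text
t: 15.68
tool_pos: [509.4, -209.0, 51.5]
orientation: [2.368, 2.065, -0.0]
force: [0.1, 0.6, 1.0]
width: 0.297
finger_force: 12.0
```

Emit:
arm_command(
  steps=[1,0,0,0.0005,0,0,0,1,0,0,0,0,0,0],
)

```text
t: 15.92
tool_pos: [509.5, -209.0, 51.4]
orientation: [2.368, 2.065, 0.001]
force: [-2.8, 1.1, 10.3]
width: 0.297
finger_force: 12.0
```

Contact. Releasing and rising, then on to the short vial.

Emit:
arm_command(
  steps=[-1,0,0,0,0,0,0,-1,0,0,0,0,0,0,-1,0,0,0,0,0,0,-1,0,0,0,0,0,0,-1,0,0,-0.03,0,0,0,-1,0,0,-0.05,0,0,0,-1,0,0,-0.05,0,0,0,-1,0,0,0,0,0,0,-1,0,0,0,0,0,0],
)

```text
t: 17.05
tool_pos: [509.3, -208.5, 180.7]
orientation: [-2.367, -2.065, -0.0]
force: [0.1, -0.2, -1.1]
width: 0.999
finger_force: 0.0
```

```bash
python3 -c "
from h import *
to(499.5,188.5,37)"
```

```text
t 17.05 pos [ 509.3 -208.5  180.7] yaw -7.8 tilt -1.0 w 0.999 ff 0.0 F [ 0.1 -0.2 -1.1]
tool shift m [ 0.392  -0.0634  0.1438] turn z 0.2 j [-0.34  0.31  0.75  1.95 -0.25  0.98  0.39]
```

Emit:
arm_command(
  steps=[-1,0.04,-0.006,0,0,0,0,-1,0.06,-0.01,0,0,0,0,-1,0.06,-0.01,0,0,0,0,-1,0.06,-0.01,0,0,0,0,-1,0.06,-0.01,0,0,0,0,-1,0.06,-0.01,0,0,0,0,-1,0.052,-0.007,0,0,0,0,-1,0,0,0,0,0,0,-1,0,0,0,0,0,0],
)

```text
t: 18.18
tool_pos: [499.7, 187.1, 179.9]
orientation: [2.367, 2.065, -0.004]
force: [-0.5, -0.9, -0.4]
width: 0.999
finger_force: 0.0
```

```bash
python3 -c "
from h import *
to(499.5,188.5,37)
p,d=optics.grab_frame('side');cv2.imwrite('pics/s5.png',cv2.resize(p[60:340,180:340,::-1],None,fx=2.1,fy=2.1))"
```

```text
t 18.18 pos [499.7 187.1 179.9] yaw -7.8 tilt -1.0 w 0.999 ff 0.0 F [-0.5 -0.9 -0.4]
tool shift m [ 0.0016 -0.0002  0.1429] turn z 0.2 j [-0.98  0.25  0.6   1.97 -0.17  0.97 -0.44]
```

View pics/s5.png

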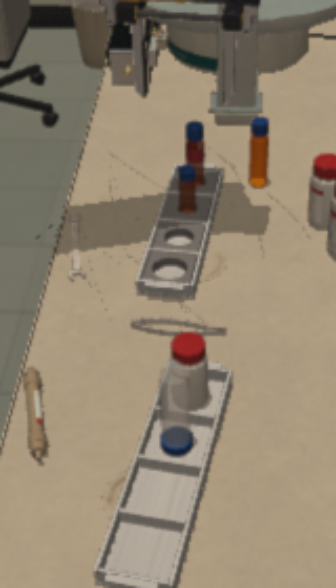

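The tube at (177,410) stands upright in the second compartment. Descending on the short vial.

Emit:
arm_command(
  steps=[-1,0.001,0,0.04,0,0,0,-1,0,0,0.045,0,0,0,-1,0,0,0.035,0,0,0,-1,0,0,0.021,0,0,0,1,0,0,0,0,0,0,1,0,0,0,0,0,0,1,0,0,0,0,0,0,1,0,0,0,0,0,0,1,0,0,0,0,0,0,1,0,0,0,0,0,0],
)

```text
t: 19.48
tool_pos: [500.4, 189.0, 40.1]
orientation: [-2.367, -2.065, -0.0]
force: [-0.1, 0.5, -0.2]
width: 0.398
finger_force: 0.0
```

Emit:
arm_command(
  steps=[1,0,0,0,0,0,0,1,0,0,0,0,0,0,1,0,0,0,0,0,0,1,0,0,0,0,0,0],
)

```text
t: 19.98
tool_pos: [500.4, 188.9, 39.9]
orientation: [-2.368, -2.065, 0.0]
force: [0.1, 1.1, 0.2]
width: 0.244
finger_force: 12.0
```

Emit:
arm_command(
  steps=[1,0,0,-0.01,0,0,0,1,0,0,-0.02,0,0,0,1,0,0,-0.035,0,0,0,1,0,0,-0.035,0,0,0,1,0,0,-0.025,0,0,0,1,0,0,-0.015,0,0,0,1,0,0,0,0,0,0,1,0,0,0,0,0,0],
)

```text
t: 20.98
tool_pos: [499.9, 188.8, 179.2]
orientation: [-2.367, -2.065, 0.002]
force: [-0.0, 0.1, -1.0]
width: 0.245
finger_force: 12.0
```

```bash
python3 -c "
from h import *
to(497.3,-272.4,40)"
```

```text
t 20.98 pos [499.9 188.8 179.2] yaw -7.8 tilt -1.0 w 0.245 ff 12.0 F [-0.   0.1 -1. ]
tool shift m [-0.4572  0.0601  0.1395] turn z 0.2 j [-1.    0.25  0.61  1.98 -0.17  0.97 -0.44]
```

Emit:
arm_command(
  steps=[1,-0.025,0.003,0,0,0,0,1,-0.045,0.006,0,0,0,0,1,-0.055,0.008,0,0,0,0,1,-0.055,0.008,0,0,0,0,1,-0.055,0.007,0,0,0,0,1,-0.055,0.007,0,0,0,0,1,-0.055,0.007,0,0,0,0,1,-0.055,0.007,0,0,0,0,1,-0.04,0.005,0,0,0,0,1,-0.017,0.002,0,0,0,0],
)

```text
t: 22.22
tool_pos: [496.0, -275.1, 179.4]
orientation: [-2.371, -2.06, 0.003]
force: [0.3, 0.0, -0.7]
width: 0.243
finger_force: 12.0
```

Emit:
arm_command(
  steps=[1,0,0,0,0,0,0,1,0,0,0,0,0,0],
)

```text
t: 22.48
tool_pos: [497.7, -270.8, 179.6]
orientation: [-2.366, -2.066, 0.0]
force: [-0.8, 1.1, -0.2]
width: 0.239
finger_force: 12.0
```

```bash
python3 -c "
from h import *
to(497.3,-272.4,40)
p,d=optics.grab_frame('side');cv2.imwrite('pics/s6.png',cv2.resize(p[100:360,150:400,::-1],None,fx=2.3,fy=2.3))"
```

```text
t 22.48 pos [ 497.7 -270.8  179.6] yaw -7.7 tilt -1.0 w 0.239 ff 12.0 F [-0.8  1.1 -0.2]
tool shift m [-1.800e-03 -1.000e-04  1.396e-01] turn z 0.3 j [-0.24  0.35  0.78  1.91 -0.29  1.    0.54]
```

View pics/s6.png

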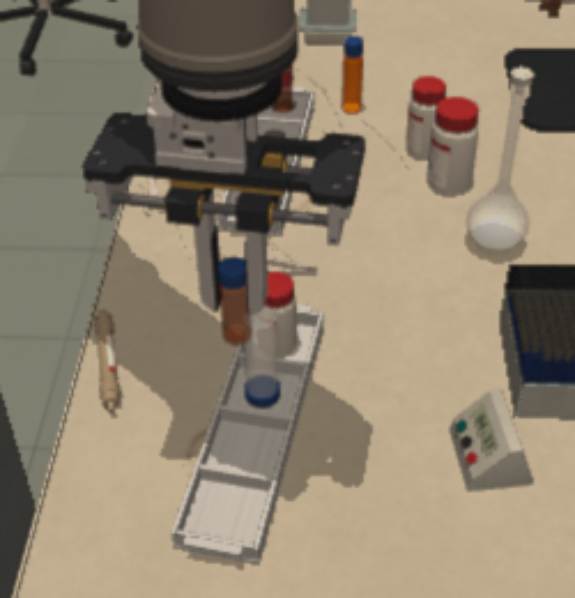

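The short vial is held upright at (235,300), and the tube and jar stand undisturbed. Lowering it into the third compartment, at about (245,445).

Emit:
arm_command(
  steps=[1,-0.001,0,0.025,0,0,0,1,0,0,0.04,0,0,0,1,0,0,0.035,0,0,0,1,0,0,0.02,0,0,0,1,0,0,0.012,0,0,0,1,0,0,0.002,0,0,0,1,0,0,0,0,0,0,1,0,0,0,0,0,0],
)

```text
t: 23.52
tool_pos: [498.1, -273.1, 46.8]
orientation: [2.367, 2.065, 0.001]
force: [0.1, 0.1, -0.2]
width: 0.24
finger_force: 12.0
```

Emit:
arm_command(
  steps=[1,0,0,0.001,0,0,0,1,0,0,0.001,0,0,0,1,0,0,0,0,0,0],
)

```text
t: 23.9
tool_pos: [497.6, -272.9, 43.9]
orientation: [-2.367, -2.065, 0.0]
force: [0.1, 0.3, -0.7]
width: 0.237
finger_force: 12.0
```

Emit:
arm_command(
  steps=[1,0,0,0.001,0,0,0,1,0,0,0.001,0,0,0,1,0,0,0.0005,0,0,0,1,0,0,0.0005,0,0,0,1,0,0,0,0,0,0],
)

```text
t: 24.52
tool_pos: [497.6, -272.9, 41.0]
orientation: [-2.367, -2.065, 0.0]
force: [0.3, -0.4, 0.0]
width: 0.249
finger_force: 12.0
```

Emit:
arm_command(
  steps=[1,0,0,0.0005,0,0,0,1,0,0,0.0005,0,0,0,1,0,0,0,0,0,0],
)

```text
t: 24.9
tool_pos: [497.6, -272.9, 40.0]
orientation: [-2.367, -2.065, 0.0]
force: [-0.6, 0.1, 0.2]
width: 0.239
finger_force: 12.0
```

Emit:
arm_command(
  steps=[1,0,0,0.0005,0,0,0,1,0,0,0,0,0,0],
)

```text
t: 25.15
tool_pos: [497.8, -273.0, 39.9]
orientation: [2.367, 2.065, 0.001]
force: [-2.4, 1.5, 8.1]
width: 0.241
finger_force: 12.0
```

Contact; release.

Emit:
arm_command(
  steps=[-1,0,0,0,0,0,0,-1,0,0,0,0,0,0,-1,0,0,0,0,0,0,-1,0,0,0,0,0,0,-1,0,0,-0.03,0,0,0,-1,0,0,-0.055,0,0,0,-1,0,0,-0.055,0,0,0,-1,0,0,0,0,0,0,-1,0,0,0,0,0,0],
)

```text
t: 26.28
tool_pos: [497.5, -272.5, 179.1]
orientation: [-2.367, -2.065, -0.0]
force: [0.4, 1.3, 0.4]
width: 1.005
finger_force: 0.0
```

```bash
python3 -c "
from h import *
to(506,252.5,46)"
```

```text
t 26.27 pos [ 497.5 -272.5  179.1] yaw -7.8 tilt -1.0 w 1.005 ff 0.0 F [0.4 1.3 0.4]
tool shift m [ 0.5213 -0.0626  0.1334] turn z 0.2 j [-0.25  0.36  0.79  1.91 -0.3   1.    0.55]
```

Emit:
arm_command(
  steps=[-1,0.04,-0.005,0,0,0,0,-1,0.06,-0.007,0,0,0,0,-1,0.06,-0.007,0,0,0,0,-1,0.06,-0.007,0,0,0,0,-1,0.06,-0.007,0,0,0,0,-1,0.06,-0.007,0,0,0,0,-1,0.06,-0.007,0,0,0,0,-1,0.06,-0.008,0,0,0,0,-1,0.041,-0.005,0,0,0,0,-1,0.02,-0.002,0,0,0,0],
)

```text
t: 27.52
tool_pos: [505.8, 253.6, 177.8]
orientation: [2.365, 2.068, -0.004]
force: [0.7, 0.1, -0.9]
width: 1.002
finger_force: 0.0
```

Emit:
arm_command(
  steps=[-1,0,0,0,0,0,0,-1,0,0,0,0,0,0],
)

```text
t: 27.78
tool_pos: [507.0, 249.7, 179.1]
orientation: [2.369, 2.063, -0.002]
force: [0.2, -0.4, 0.7]
width: 0.999
finger_force: 0.0
```

```bash
python3 -c "
from h import *
to(506,252.5,46)
p,d=optics.grab_frame('side');cv2.imwrite('pics/s7.png',cv2.resize(p[60:340,180:340,::-1],None,fx=2.1,fy=2.1))"
```

```text
t 27.77 pos [507.  249.7 179.1] yaw -7.9 tilt -1.0 w 0.999 ff 0.0 F [ 0.2 -0.4  0.7]
tool shift m [ 0.0028 -0.0013  0.1331] turn z 0.1 j [-1.08  0.32  0.63  1.91 -0.22  0.99 -0.49]
```

View pics/s7.png

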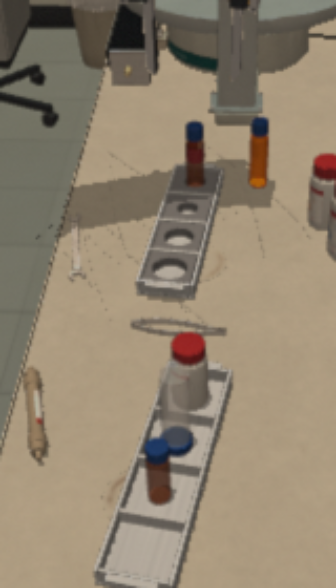

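The short vial at (159,472) stands upright in the third compartment, and the tall vial remains at (195,153). Taking it now.

Emit:
arm_command(
  steps=[-1,0.002,-0.001,0.04,0,0,0,-1,0,0,0.04,0,0,0,-1,0,0,0.033,0,0,0,-1,0,0,0.018,0,0,0,1,0,0,0,0,0,0,1,0,0,0,0,0,0,1,0,0,0,0,0,0,1,0,0,0,0,0,0,1,0,0,0,0,0,0,1,0,0,0,0,0,0],
  newtons=15,
)

```text
t: 29.08
tool_pos: [506.2, 253.8, 48.6]
orientation: [-2.367, -2.065, -0.0]
force: [0.0, 0.1, -0.6]
width: 0.399
finger_force: 0.0
```

Emit:
arm_command(
  steps=[1,0,0,0,0,0,0,1,0,0,0,0,0,0,1,0,0,0,0,0,0,1,0,0,0,0,0,0],
)

```text
t: 29.58
tool_pos: [506.2, 253.7, 48.4]
orientation: [2.367, 2.065, -0.0]
force: [0.0, 0.2, -1.0]
width: 0.269
finger_force: 15.0
```

Emit:
arm_command(
  steps=[1,0,0,-0.01,0,0,0,1,0,0,-0.02,0,0,0,1,0,0,-0.035,0,0,0,1,0,0,-0.035,0,0,0,1,0,0,-0.025,0,0,0,1,0,0,-0.015,0,0,0,1,0,0,0,0,0,0,1,0,0,0,0,0,0],
)

```text
t: 30.58
tool_pos: [505.8, 253.6, 187.6]
orientation: [-2.367, -2.065, 0.002]
force: [-0.0, 0.1, -1.2]
width: 0.272
finger_force: 15.0
```

```bash
python3 -c "
from h import *
to(485.8,-336.4,48)"
```

```text
t 30.57 pos [505.8 253.6 187.6] yaw -7.8 tilt -1.0 w 0.272 ff 15.0 F [-0.   0.1 -1.2]
tool shift m [-0.5871  0.0604  0.1401] turn z 0.2 j [-1.1   0.31  0.64  1.9  -0.22  1.   -0.5 ]
```

Emit:
arm_command(
  steps=[1,-0.025,0.003,0,0,0,0,1,-0.045,0.005,0,0,0,0,1,-0.055,0.006,0,0,0,0,1,-0.055,0.006,0,0,0,0,1,-0.055,0.006,0,0,0,0,1,-0.055,0.005,0,0,0,0,1,-0.055,0.005,0,0,0,0,1,-0.055,0.005,0,0,0,0,1,-0.055,0.005,0,0,0,0,1,-0.055,0.006,0,0,0,0],
)

```text
t: 31.82
tool_pos: [487.0, -260.9, 187.9]
orientation: [-2.368, -2.064, 0.001]
force: [0.6, 0.4, -0.0]
width: 0.27
finger_force: 15.0
```

Emit:
arm_command(
  steps=[1,-0.045,0.005,0,0,0,0,1,-0.025,0.003,0,0,0,0,1,-0.007,0.001,0,0,0,0,1,0,0,0,0,0,0,1,0,0,0,0,0,0],
)

```text
t: 32.45
tool_pos: [487.0, -334.9, 188.3]
orientation: [-2.366, -2.066, -0.0]
force: [1.2, 0.6, -1.7]
width: 0.267
finger_force: 15.0
```

```bash
python3 -c "
from h import *
to(485.8,-336.4,48.5)
p,d=optics.grab_frame('side');cv2.imwrite('pics/s8.png',cv2.resize(p[100:360,150:400,::-1],None,fx=2.3,fy=2.3))"
```

```text
t 32.45 pos [ 487.  -334.9  188.3] yaw -7.7 tilt -1.0 w 0.267 ff 15.0 F [ 1.2  0.6 -1.7]
tool shift m [-0.0017 -0.0009  0.1398] turn z 0.3 j [-0.15  0.4   0.83  1.85 -0.34  1.04  0.69]
```

View pics/s8.png

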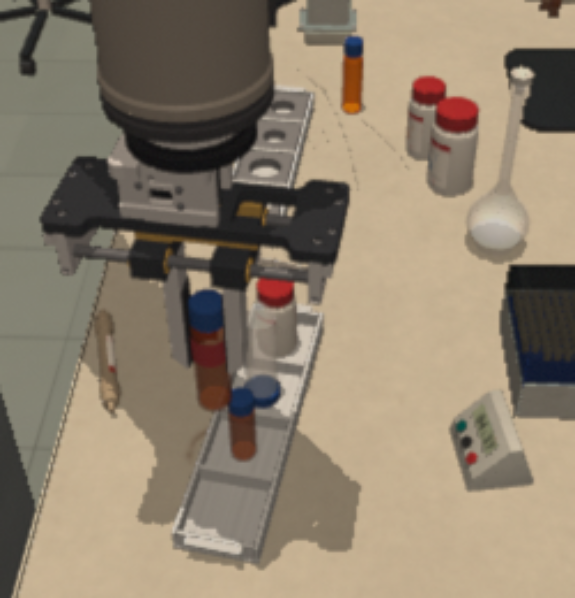

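The tall vial is held upright at (210,350), and the other three are standing. Lowering it into the last compartment, around (225,510).

Emit:
arm_command(
  steps=[1,-0.001,-0.001,0.025,0,0,0,1,0,0,0.04,0,0,0,1,0,0,0.035,0,0,0,1,0,0,0.02,0,0,0,1,0,0,0.012,0,0,0,1,0,0,0.003,0,0,0,1,0,0,0,0,0,0,1,0,0,0,0,0,0],
)

```text
t: 33.5
tool_pos: [486.3, -337.2, 54.3]
orientation: [2.367, 2.064, 0.001]
force: [0.6, 0.1, 0.3]
width: 0.271
finger_force: 15.0
```

Emit:
arm_command(
  steps=[1,0,0,0.001,0,0,0,1,0,0,0.001,0,0,0,1,0,0,0,0,0,0],
)

```text
t: 33.88
tool_pos: [485.8, -336.9, 51.5]
orientation: [-2.367, -2.065, 0.0]
force: [-0.4, -0.6, -0.0]
width: 0.271
finger_force: 15.0
```

Emit:
arm_command(
  steps=[1,0,0,0.001,0,0,0,1,0,0,0.0005,0,0,0,1,0,0,0.0005,0,0,0,1,0,0,0,0,0,0],
)

```text
t: 34.38
tool_pos: [485.8, -336.9, 49.4]
orientation: [-2.367, -2.065, 0.0]
force: [-0.1, -0.2, -1.4]
width: 0.27
finger_force: 15.0
```

Emit:
arm_command(
  steps=[1,0,0,0.0005,0,0,0,1,0,0,0,0,0,0],
)

```text
t: 34.62
tool_pos: [485.8, -336.9, 49.0]
orientation: [-2.367, -2.065, 0.0]
force: [1.8, -0.6, -1.5]
width: 0.273
finger_force: 15.0
```

Emit:
arm_command(
  steps=[1,0,0,0.0005,0,0,0,1,0,0,0,0,0,0],
)

```text
t: 34.88
tool_pos: [485.8, -336.9, 48.5]
orientation: [-2.367, -2.065, 0.0]
force: [-0.2, 0.5, -1.5]
width: 0.271
finger_force: 15.0
```

Emit:
arm_command(
  steps=[1,0,0,0.0005,0,0,0,1,0,0,0,0,0,0],
)

```text
t: 35.12
tool_pos: [485.9, -337.0, 48.4]
orientation: [2.368, 2.065, 0.0]
force: [-1.9, 1.7, 8.0]
width: 0.269
finger_force: 15.0
```

Emit:
arm_command(
  steps=[-1,0,0,0,0,0,0,-1,0,0,0,0,0,0,-1,0,0,0,0,0,0,-1,0,0,0,0,0,0,-1,0,0,-0.03,0,0,0,-1,0,0,-0.055,0,0,0,-1,0,0,-0.055,0,0,0,-1,0,0,-0.04,0,0,0,-1,0,0,0,0,0,0,-1,0,0,0,0,0,0],
)

```text
t: 36.38
tool_pos: [485.7, -336.5, 227.4]
orientation: [-2.367, -2.065, -0.0]
force: [-0.6, 0.1, -0.8]
width: 0.998
finger_force: 0.0
```

```bash
python3 -c "
from h import *
to(485.8,-336.4)
p,d=optics.grab_frame('side');cv2.imwrite('pics/s9.png',cv2.resize(p[100:360,150:400,::-1],None,fx=2.3,fy=2.3))"
```

```text
t 36.38 pos [ 485.7 -336.5  227.4] yaw -7.8 tilt -1.0 w 0.998 ff 0.0 F [-0.6  0.1 -0.8]
tool shift m [0.0002 0.0001 0.    ] turn z 0.2 j [-0.18  0.36  0.87  1.81 -0.31  1.11  0.66]
```

View pics/s9.png

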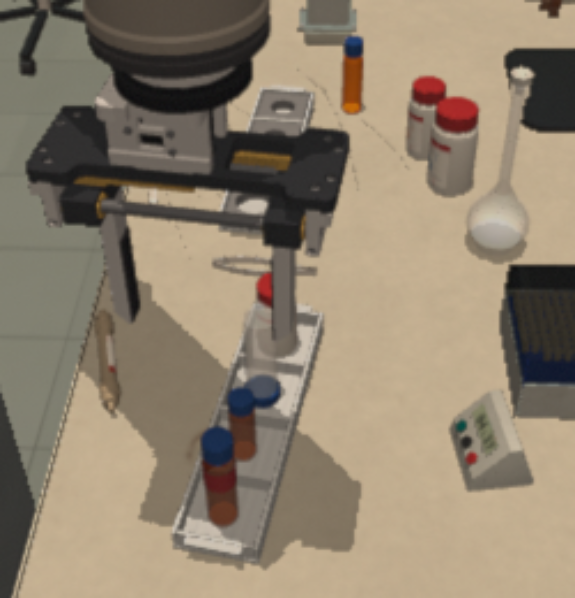

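All four stand upright in the empty rack: tall vial (220,478), short vial (242,425), tube on its cap (262,390) and jar (272,315). The gripper is clear of them.

```bash
python3 -c "
from bench import robot
print(robot.sign_off())"
```

```text
the job is handed in; nothing more can be done
None
```

All four vessels were moved to the empty rack in reverse order (from the left: jar, tube, short vial, tall vial), each lowered to the floor and left standing upright; the job was handed in at about 36 s.

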